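# Open the combination padlock on the science-room chemicals case

### The arm

A 6-joint arm with a two-finger parallel gripper is mounted at the origin on the work surface. World frame = base frame: x ahead of the robot, y to its left, z up, the work surface at z = 0. Lengths are in m, angles in rad, forces in N, time in s.
With the tool pointing down it reaches from about 0.3 to 0.75 m from the base axis. Payload 8.5 kg.
Tool frame: the origin (TCP) lies between the finger pads; the fingertips stand 19 mm ahead of it and the grasp point (between the pads) is the TCP; z points along the fingers, y is the line along which they close (so a half turn about z gives the same grasp; the last joint's range is limited). The gripper opens to 85 mm and grips with 20 to 120 N. Pads are 22 mm wide; open, the fingers measure 114 mm over their backs; the gripper's body (76 mm by 85 mm) begins 54 mm behind the grasp point. The pads swing forward as they close: fully open they stand 13 mm farther back than shut.
Start: joints at [0.891, 0.381, 1.297, -0, 1.464, -0.215], TCP at [0.247, 0.492, 0.25] pointing down, gripper open.
Joint ranges: [-3.11, 3.11], [-0.89, 2.33], [0.22, 2.48], [-1.42, 4.56], [0.17, 2.85], [-2.88, 2.88]. Speed limits (rad/s): [2.39, 2.39, 3.14, 3.14, 3.14, 3.14].

### API

Orientations are given as a 3x3 rotation matrix whose columns are the frame's x, y, z axes.
In Python, from workcell import ctrl gives the robot as it stands.
- The arm moves only by the tool arm_command, never from a script. Its argument "increments" is a list of rows, each a list of 5 numbers: the shift along the tool's x, y, z normalised to -1 to 1, where 1 is 500 mm, then the turn about the tool's z normalised to -1 to 1, where 1 is pi/2 rad, then the finger opening in mm, from 0 to 85.4. In form: [[tx, ty, tz, twist, hand], ...]. A call has 1 to 20 rows; each row is the pose to reach, as a shift and turn from the pose commanded when the call began, along the tool's axes at that moment; what a row does not reach only later rows make up. A row lasts 1/12 s, in which the tool goes at most 41.7 mm and 7.16 degrees, less where a joint would pass 70% of its speed; a pose out of reach is approached as far as the arm can. A call with a number of a shift or a turn outside -1 to 1 is refused whole. A call with a gripper value outside its range is refused whole. The fingers move at their own pace and stop on an object; "grip_force" is the grip in N (left out, the last holds). Time passes only in rows, so rows that repeat a pose let the fingers close. It gives the time, the measured TCP pose, the force, the opening and the grip force at its end, in the units of the state.
- ctrl.state(): the state, without advancing time (a new reading comes with each control period).
- ctrl.camera(name): name is "scene" or "top"; returns a dict with "color" (480x640x3 uint8, red, green, blue), "fx", "fy", "cx", "cy" (pixels), "R" (3x3) and "t" (3): a world point X has camera coordinates R X + t. Camera axes: x right, y down, z forward; pixel columns grow to the right and rows downward; lengths in m; the calibration is good to about 2 mm. A picture is of the moment at which its call begins. There is no depth.
- ctrl.finish_job(): hands the job in; it is judged then, once.
Trained networks look in a picture, given as the dict that the camera call returned (one of the last four; its "shot" number tells which), for a name from the list of things; names that differ only in an ending like _2 or _b are one class to them, and where a whole thing is asked for, a point or a joint stands for the part that bears it (a point fixed in the world has none). Each returns a list of dicts, best first, with "conf" (0 to 1); they miss things now and then, are a little off and sometimes report something else, mostly with a low value. They report only what shows in the picture. A call takes as long as a camera call. They do not tell look-alikes from the thing itself.
- ctrl.find_in(picture, query): "location" ([x, y, z] in m, in world coordinates, good to about 4 mm: the middle of the surface that is visible of it).
- ctrl.trace(picture, query): "pixels" (480x640 bool, what is visible of it).
The state is a dict: "time": time; "joints": joint angles; "joint_velocities": joint speeds; "joint_torque": joint torques, N m; "position": TCP position; "orientation": TCP orientation; "ft_force": force on the tool from outside, world axes, zero at the start; "ft_torque": the same for the moment, N m; "finger_gap": finger opening in m; "grip_force": force on a finger pad.
Only numpy, scipy, OpenCV 4.12 (cv2) and the standard library are available. Lean on these libraries where they do the work, as an engineer would, in place of code of your own. Each camera call takes 0.05 s, during which the arm holds its last target. There are 200 camera calls.

### The job

Turn the dial of the blue combination padlock past its clicking notches until its orange pointer stands at the green mark, then pull the steel shackle fully open so that it clears the staple on the case. Lift the opened padlock out of its bed and finish while still holding it up in the gripper, open and at rest, at least 10 cm clear above the lid; leave the jar, the tin, the goggles and the seedling tray standing where they are.

Things in the scene. Friction and masses are not known exactly. Their poses are not given: they have to be found in the camera images.
- case: White fixed chemicals case with grey lid, 326 x 346 mm, 90 mm high. Origin: centre of its underside; z up. The padlock lies flat in a bed on the lid, centred 40 mm from the middle towards the case's -x: four rubber rails 8 mm high, 6 mm thick, round the lock's body with 1.5 mm play. Case and lock have the same axes at the start.
- staple_top (a point): Top, 30.5 mm above the lid, of the fixed steel staple: an upright arch of 6 mm bar, 3.5 mm in front of the lock's shackle-side face, spanning the shackle's short leg (14 mm wide inside, along the lock's y). It holds the lock down while the shackle is shut; once shackle exceeds about 0.018 the short leg is out and the lock lifts straight up.
- lock: Loose blue padlock lying flat, dial up, shackle towards its own +x. Body 72 (x) x 66 (y) x 32 mm (z), whole lock about 0.43 kg. Origin: centre of that body, 16 mm above the lid. Green mark (11 x 12 mm) on the face (+z) at the +x edge, 29 mm from the dial's axis; 11 white ticks show the other notches.
- dial_grip (a point): On the dial's axis at half height of its bar, 37 mm above the lock's origin. Dial: white disc, 44 mm across, 16 to 22 mm above the lock's origin; on it a black bar 40 mm long, 16 mm thick, 22 to 50 mm above that origin, to grip across its flat sides. Orange line at one end: the pointer. Site x: along the bar to the pointer; z up. The lock can be lifted by the bar, near its centre of mass.
- dial (a joint): Angle of the dial in rad: 0 = pointer at the green mark (towards the shackle), growing counterclockwise seen from above. It starts between 0.7 and 2.5, so turn it clockwise. Notches that click every 0.524 rad (0 is one); a click takes about 0.1 N m, and a released dial snaps into the nearest notch. Stops at -0.55 and 2.95. The shackle can be pulled only within about 0.12 of 0.
- shackle (a joint): How far the shackle is pulled out, m: 0 shut, 0.026 fully open (end stop). It slides along the lock's +x with about 3 N friction and stays where it is left.
- shackle_bow (a point): Middle of the shackle's cross bar, on its axis, moving with it; when shut 84 mm from the lock's origin along the lock's +x, at that height (16 mm above the lid). The shackle is a level U of 9 mm round steel: legs at the lock's y = +22 (short, in the staple) and -22 mm; cross bar along y, straight for 24 mm. Free inside: 35 mm across, 34 mm from staple to cross bar.
- jar: Amber glass jar with white lid, 56 mm across, 80 mm high, standing on the case's lid on one side of the lock; origin at its foot. Leave it.
- tin: Tin with blue label, 56 mm across, 70 mm high, standing on the case's lid on the other side of the lock; origin at its foot. Leave it.
- goggles: Clear safety goggles, about 70 x 165 x 63 mm, on the bench to the left; origin at the underside. Leave them.
- seedling_tray: White tray 180 x 80 mm with two black pots of seedlings, about 90 mm high, on the bench to the right; origin at the underside. Leave it.
Mind the look-alikes: they are no part of the job. What is shaped like the lock but pink or red is not meant.

How it is judged:
By the outcome, as a careful person would: the job done as asked, in the order asked, and still so for the second after the job is handed in, while the arm keeps its last pose, push and grip.
It also fails if it takes over 72 s, if anything falls off the work surface, if the arm or the gripper's body presses on something with over 40 N, if the wrist force passes 120 N, or if a joint passes its speed limit or range.

## Working session

There is one attempt and no reset: what is moved stays moved. The work goes in short steps, Python scripts to look and compute and a tool call to move; the robot and the scene stay as the last step left them, time stands still between calls to the robot, and variables do not carry over. Pictures are saved under pics/ and viewed, at most 10 in all, crops included, and the job is handed in when it is done.

Besides the shell and the picture viewer there is one more tool, called after ">>>" by a JSON object that holds its "fn" and its "kwargs", one argument or row to a line. arm_command: Moves the arm, as the interface text tells. Scaled input: -1 to 1 covers 500 mm each way for a shift and pi/2 rad each way for a turn. Its arguments: {"type":"object","properties":{"increments":{"type":"array","items":{"type":"array","items":{"type":"number"}}},"grip_force":{"type":"number"}},"required":["increments"]}

```bash
mkdir -p pics; python3 - <<'E'
from workcell import ctrl
import cv2,numpy as np
s=ctrl.state();print(s['time'],s['position'],s['orientation'],s['finger_gap'])
for n in('top','scene'):
    p=ctrl.camera(n);cv2.imwrite(f'pics/{n}0.png',p['color'][:,:,::-1])
    print(n,p['fx'],p['cx'],p['cy'],np.round(p['R'],3).tolist(),np.round(p['t'],3))
    for q in('case','lock','dial_grip','shackle_bow','jar','tin','staple_top'):
        try:print(q,[(np.round(d['location'],3).tolist(),round(d['conf'],2)) for d in ctrl.find_in(p,q)])
        except Exception as e:print(q,e)
E
```

```text
0.0 [0.24637009 0.49142948 0.2496914 ] [[-8.93903200e-01  4.48259064e-01 -9.38640099e-04]
 [ 4.48259933e-01  8.93902504e-01 -1.16021688e-03]
 [ 3.18975003e-04 -1.45787633e-03 -9.99998886e-01]] 0.08541516261739575
top 471.74245985543206 324.356694528221 239.82711083342528 [[0.018, -1.0, 0.017], [-0.994, -0.02, -0.11], [0.11, -0.015, -0.994]] [-0.022  0.51   1.435]
case [([0.499, 0.036, 0.089], 0.71)]
lock [([0.276, -0.265, 0.031], 0.91), ([0.47, 0.034, 0.12], 0.85), ([0.376, 0.328, 0.027], 0.81), ([0.466, -0.258, 0.03], 0.66)]
dial_grip [([0.458, 0.034, 0.129], 0.74), ([0.262, -0.254, 0.05], 0.71), ([0.384, 0.323, 0.046], 0.62), ([0.461, -0.263, 0.051], 0.45), ([0.605, -0.076, 0.159], 0.28)]
shackle_bow [([0.46, 0.034, 0.13], 0.52), ([0.522, -0.238, 0.022], 0.42)]
jar [([0.49, 0.165, 0.169], 0.89)]
tin [([0.601, -0.078, 0.157], 0.59)]
staple_top [([0.5, 0.037, 0.09], 0.96)]
scene 457.61714230534886 321.1121582437214 244.24712964777666 [[0.886, 0.464, -0.002], [0.253, -0.488, -0.835], [-0.388, 0.739, -0.55]] [-0.411 -0.031  1.662]
case [([0.527, -0.064, 0.087], 0.92)]
lock [([0.479, 0.016, 0.123], 0.95), ([0.473, -0.272, 0.028], 0.94), ([0.377, 0.314, 0.036], 0.62)]
dial_grip [([0.462, -0.276, 0.049], 0.72), ([0.468, 0.027, 0.139], 0.68), ([0.27, -0.264, 0.041], 0.64), ([0.381, 0.313, 0.05], 0.6), ([0.477, 0.016, 0.122], 0.44)]
shackle_bow [([0.322, -0.306, 0.019], 0.52)]
jar [([0.501, 0.146, 0.14], 0.73)]
tin [([0.613, -0.095, 0.141], 0.57), ([0.478, 0.015, 0.125], 0.38)]
staple_top [([0.53, -0.07, 0.092], 0.61)]
```

```bash
python3 - <<'E'
import cv2
a=cv2.imread('pics/top0.png');cv2.imwrite('pics/top0c.png',cv2.resize(a[150:350,200:400],(600,600),interpolation=cv2.INTER_CUBIC))
E
```

```text
(no output)
```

View pics/top0c.png

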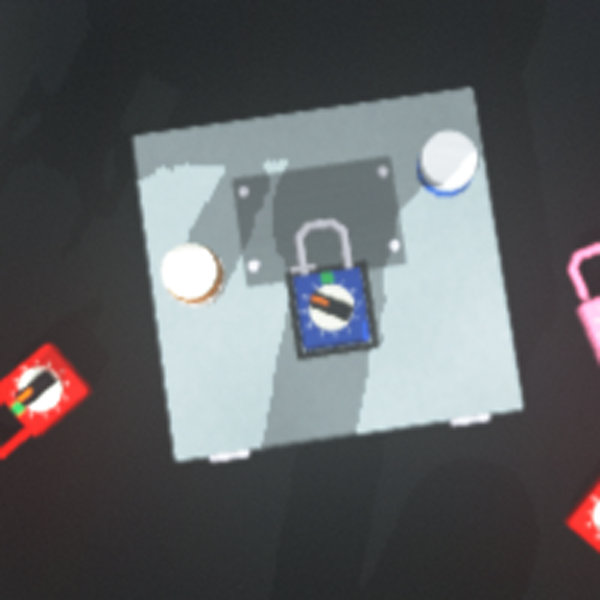

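View pics/scene0.png

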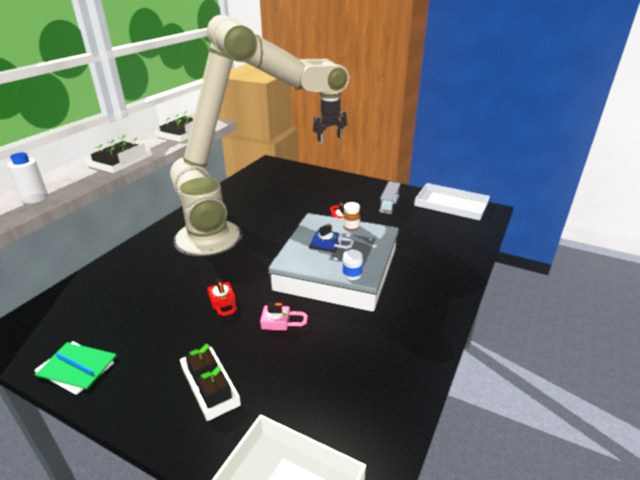

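The top crop shows the blue lock at about crop (333,310), with its orange pointer up-left at (318,300) and its green mark at (327,277). Lid corners are (133,135), (472,88), (523,409) and (176,461). Next I fit the case pose.

```bash
cat > h.py <<'E'
from workcell import ctrl
import cv2,numpy as np
from scipy.optimize import least_squares
def proj(p,X):
    c=np.atleast_2d(X)@np.array(p['R']).T+p['t'];return np.c_[p['fx']*c[:,0]/c[:,2]+p['cx'],p['fy']*c[:,1]/c[:,2]+p['cy']]
def unproj(p,uv,z):
    d=np.c_[(np.array(uv)[:,0]-p['cx'])/p['fx'],(np.array(uv)[:,1]-p['cy'])/p['fy'],np.ones(len(uv))]@np.array(p['R'])
    o=-np.array(p['R']).T@p['t'];return o+d*((z-o[2])/d[:,2])[:,None]
def cen(m): 
    n,l,s,c=cv2.connectedComponentsWithStats(m.astype('uint8'));return [(s[i,4],c[i].round(2)) for i in range(1,n) if s[i,4]>3]
E
python3 - <<'E'
from h import *
p=ctrl.camera('top')
c=np.array([(133,135),(472,88),(523,409),(176,461)])/3-1/3+[200,150]
w=unproj(p,c,.09);print(w.round(4), w.mean(0), [np.linalg.norm(w[i]-w[(i+1)%4]).round(4) for i in range(4)])
# x axis: from near (2,3) to far(0,1)
v=(w[0]+w[1]-w[2]-w[3])/2;print('yaw',np.arctan2(v[1],v[0]),np.linalg.norm(v)); v=(w[0]+w[3]-w[1]-w[2])/2;print('yaw',np.arctan2(-v[0],v[1]))
I=p['color'].astype(int);r,g,b=I[...,0],I[...,1],I[...,2]
roi=np.zeros(r.shape,bool);roi[215:275,290:330]=1
gr=(g>r+40)&(g>b+30)&roi;o=(r>g+50)&(r>b+60)&roi;wh=(r>150)&(g>150)&(b>150)&roi;bl=(b>r+40)&(b>g+30)&roi
for n,m,z in(('green',gr,.122),('orange',o,.14),('blue',bl,.122)):
  for a,q in cen(m):print(n,a,q,unproj(p,[q],z).round(4))
m=(bl|gr|o|((r>140)&roi&(np.indices(r.shape)[0]>240)))
print(cv2.minAreaRect(np.argwhere(bl)[:,::-1].astype(np.float32)))
E
```

```text
[[ 0.6347  0.2319  0.09  ]
 [ 0.69   -0.1061  0.09  ]
 [ 0.3697 -0.1596  0.09  ]
 [ 0.3132  0.1784  0.09  ]] [0.50191651 0.0361664  0.09      ] [np.float64(0.3426), np.float64(0.3247), np.float64(0.3427), np.float64(0.3259)]
yaw 0.16509853824534282 0.32534278750530776
yaw 0.1639191347526423
green 11 [308.36 242.09] [[0.4925 0.0357 0.122 ]]
orange 11 [306.09 249.82] [[0.4683 0.0414 0.14  ]]
blue 363 [310.49 253.19] [[0.4603 0.0289 0.122 ]]
((310.2127380371094, 252.4180908203125), (25.118986129760742, 22.74553680419922), 81.46923065185547)
```

```bash
cat >> h.py <<'E'
def goal(x,y,z,yaw):
    s=ctrl.state();R=np.array(s['orientation']);d=R.T@(np.array([x,y,z])-s['position'])/.5
    cur=np.arctan2(R[1,0],R[0,0]);dy=(yaw-cur+np.pi)%(2*np.pi)-np.pi
    print('t',s['time'],'cmd',d.round(4),'twist',round(-dy/(np.pi/2),4),'z',R[:,2].round(3),'q6',s['joints'][5],'yaw',cur)
E
python3 - <<'E'
from h import *
import sys
p=ctrl.camera('top')
w=unproj(p,[(306.09,249.82)],.154)[0][:2]-[.4625,.0296];print(w,np.arctan2(w[1],w[0])-.1645)
L=np.array([.4625,.0296]);ca,sa=np.cos(.1645),np.sin(.1645)
for a in (2,3,4): 
  th=.1645+a*.5236; q=np.r_[L+.013*np.array([np.cos(th),np.sin(th)]),.156];print(a,proj(p,q))
goal(.4625,.0296,.25,1.21)
E
```

```text
[0.00453352 0.01143931] 1.0289744926861344
2 [[305.81542764 249.73983497]]
3 [[305.53058403 252.10178965]]
4 [[306.46982428 254.28795335]]
t 0.9 cmd [-8.003e-01 -6.324e-01  7.000e-04] twist 0.9338 z [ 0.  0. -1.] q6 -0.21533840700733353 yaw 2.676792032427439
```

>>> {"fn": "arm_command", "kwargs": {
  "increments": [
    [-0.8,-0.632,0,0.934,50],
    [-0.8,-0.632,0,0.934,50],
    [-0.8,-0.632,0,0.934,50],
    [-0.8,-0.632,0,0.934,50],
    [-0.8,-0.632,0,0.934,50],
    [-0.8,-0.632,0,0.934,50],
    [-0.8,-0.632,0,0.934,50],
    [-0.8,-0.632,0,0.934,50],
    [-0.8,-0.632,0,0.934,50],
    [-0.8,-0.632,0,0.934,50],
    [-0.8,-0.632,0,0.934,50],
    [-0.8,-0.632,0,0.934,50],
    [-0.8,-0.632,0,0.934,50],
    [-0.8,-0.632,0,0.934,50],
    [-0.8,-0.632,0,0.934,50],
    [-0.8,-0.632,0,0.934,50],
    [-0.8,-0.632,0,0.934,50]
  ],
  "grip_force": 40
}}

```text
time: 2.32
position: [0.4619, 0.0312, 0.2505]
orientation: [[0.351, 0.936, 0.0], [0.936, -0.351, 0.0], [0.0, -0.0, -1.0]]
ft_force: [-0.6, -0.3, -0.4]
finger_gap: 0.05
grip_force: 0.0
```

```bash
python3 - <<'E'
from h import *
goal(.4625,.0296,.152,1.21)
p=ctrl.camera('scene');q=proj(p,[.4625,.0296,.15])[0].astype(int);print(q)
cv2.imwrite('pics/s1.png',cv2.resize(p['color'][q[1]-75:q[1]+45,q[0]-80:q[0]+80,::-1],(800,600),interpolation=cv2.INTER_CUBIC))
E
```

```text
t 2.3167 cmd [-0.0026  0.0023  0.197 ] twist 0.0013 z [ 0.  0. -1.] q6 0.16939307160503497 yaw 1.2120960250375
[324 227]
```

View pics/s1.png

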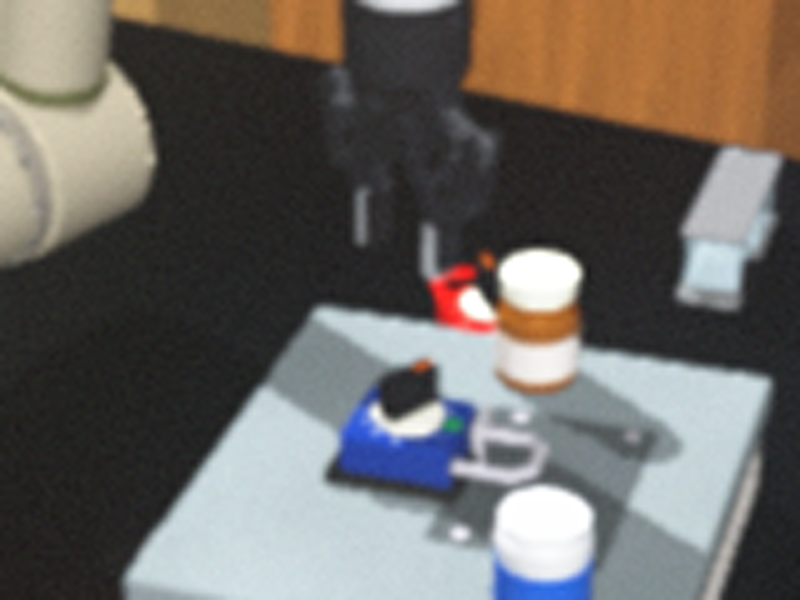

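The gripper sits straight above the dial with its fingers either side of the bar (bar tip near (420,370)), so I'll descend.

>>> {"fn": "arm_command", "kwargs": {
  "increments": [
    [-0.003,0.002,0.06,0,50],
    [-0.003,0.002,0.12,0,50],
    [-0.003,0.002,0.16,0,50],
    [-0.003,0.002,0.18,0,50],
    [-0.003,0.002,0.197,0,50],
    [-0.003,0.002,0.197,0,50],
    [-0.003,0.002,0.197,0,10],
    [-0.003,0.002,0.197,0,10],
    [-0.003,0.002,0.197,0,10],
    [-0.003,0.002,0.197,0,10],
    [-0.003,0.002,0.197,0,10],
    [-0.003,0.002,0.197,0,10],
    [-0.003,0.002,0.197,0,10],
    [-0.003,0.002,0.197,0,10]
  ]
}}

```text
time: 3.53
position: [0.463, 0.0282, 0.1526]
orientation: [[0.353, 0.936, 0.001], [0.936, -0.353, 0.0], [0.0, 0.001, -1.0]]
ft_force: [-3.1, 0.5, 6.1]
finger_gap: 0.0148
grip_force: 45.8
```

>>> {"fn": "arm_command", "kwargs": {
  "increments": [
    [0,0,0,0.05,10],
    [0,0,0,0.1,10],
    [0,0,0,0.15,10],
    [0,0,0,0.2,10],
    [0,0,0,0.25,10],
    [0,0,0,0.3,10],
    [0,0,0,0.35,10],
    [0,0,0,0.4,10],
    [0,0,0,0.45,10],
    [0,0,0,0.5,10],
    [0,0,0,0.55,10],
    [0,0,0,0.6,10],
    [0,0,0,0.64,10],
    [0,0,0,0.68,10],
    [0,0,0,0.68,10],
    [0,0,0,0.67,10],
    [0,0,0,0.67,10]
  ]
}}

```text
time: 4.95
position: [0.4616, 0.0296, 0.1526]
orientation: [[0.988, 0.157, -0.002], [0.157, -0.988, 0.003], [-0.001, -0.003, -1.0]]
ft_force: [-7.7, 9.3, 12.7]
finger_gap: 0.0148
grip_force: 46.9
```

>>> {"fn": "arm_command", "kwargs": {
  "increments": [
    [0,0,0,0,45],
    [0,0,0,0,45],
    [0,0,0,0,45],
    [0,0,0,0,45],
    [0,0,0,0,45],
    [0,0,-0.06,0,45],
    [0,0,-0.12,0,45],
    [0,0,-0.18,0,45],
    [0,0,-0.24,0,45],
    [0,0,-0.24,0,45],
    [0,0,-0.24,0,45]
  ]
}}

```text
time: 5.87
position: [0.4633, 0.028, 0.2728]
orientation: [[0.988, 0.156, 0.003], [0.156, -0.988, -0.001], [0.003, 0.001, -1.0]]
ft_force: [-0.5, 0.0, -0.9]
finger_gap: 0.045
grip_force: 0.0
```

```bash
python3 - <<'E'
from h import *
p=ctrl.camera('scene');q=proj(p,[.49,.03,.13])[0].astype(int);print(q)
cv2.imwrite('pics/s2.png',cv2.resize(p['color'][q[1]-30:q[1]+30,q[0]-40:q[0]+40,::-1],(800,600),interpolation=cv2.INTER_CUBIC))
c,s=np.cos(.1645),np.sin(.1645)
goal(.4625+.084*c,.0296+.084*s,.2,.1645+np.pi/2)
E
```

```text
[332 234]
t 5.9167 cmd [ 0.168  -0.0044  0.1431] twist -1.0047 z [ 0. -0. -1.] q6 1.2180163396678403 yaw 0.15710486703301663
```

View pics/s2.png

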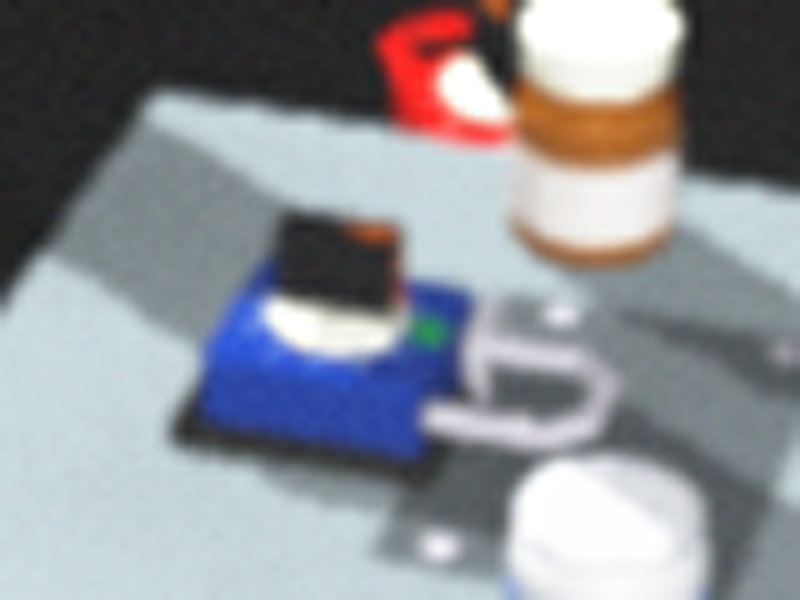

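The orange pointer (380,235) now faces the green mark (430,330). Next, the shackle.

>>> {"fn": "arm_command", "kwargs": {
  "increments": [
    [0.168,-0.004,0.05,-1,32],
    [0.168,-0.004,0.05,-1,32],
    [0.168,-0.004,0.05,-1,32],
    [0.168,-0.004,0.05,-1,32],
    [0.168,-0.004,0.05,-1,32],
    [0.168,-0.004,0.05,-1,32],
    [0.168,-0.004,0.05,-1,32],
    [0.168,-0.004,0.05,-1,32],
    [0.168,-0.004,0.05,-1,32],
    [0.168,-0.004,0.05,-1,32],
    [0.168,-0.004,0.05,-1,32],
    [0.168,-0.004,0.05,-1,32],
    [0.168,-0.004,0.143,-1,32],
    [0.168,-0.004,0.143,-1,32],
    [0.168,-0.004,0.143,-1,32],
    [0.168,-0.004,0.143,-1,32]
  ],
  "grip_force": 20
}}

```text
time: 7.25
position: [0.5455, 0.0432, 0.2004]
orientation: [[-0.154, 0.988, -0.001], [0.988, 0.154, 0.0], [0.0, -0.001, -1.0]]
ft_force: [-0.2, 0.9, 1.2]
finger_gap: 0.0317
grip_force: 0.0
```

```bash
python3 - <<'E'
from h import *
p=ctrl.camera('scene')
c,s=np.cos(.1645),np.sin(.1645);Rz=np.array([[c,-s,0],[s,c,0],[0,0,1]]);L=np.array([.4625,.0296,.106])
b=L+Rz@[.084,0,0]
goal(b[0],b[1],.115,.1645+np.pi/2)
im=cv2.resize(p['color'][195:285,270:390,::-1],(800,600),interpolation=cv2.INTER_CUBIC)
for v in([.084,-.012,0],[.084,.012,0],[.029,0,.016],[.084,0,0]):
    u=proj(p,L+Rz@np.array(v))[0];cv2.circle(im,tuple(int(i) for i in (u-[270,195]+.5)*800/120),3,(0,255,255),-1)
s=ctrl.state();
cv2.imwrite('pics/s3.png',im)
E
```

```text
t 7.3 cmd [ 0.0006 -0.0011  0.1723] twist -0.0058 z [ 0.001 -0.    -1.   ] q6 -0.2926714278062043 yaw 1.7261168910813565
```

View pics/s3.png

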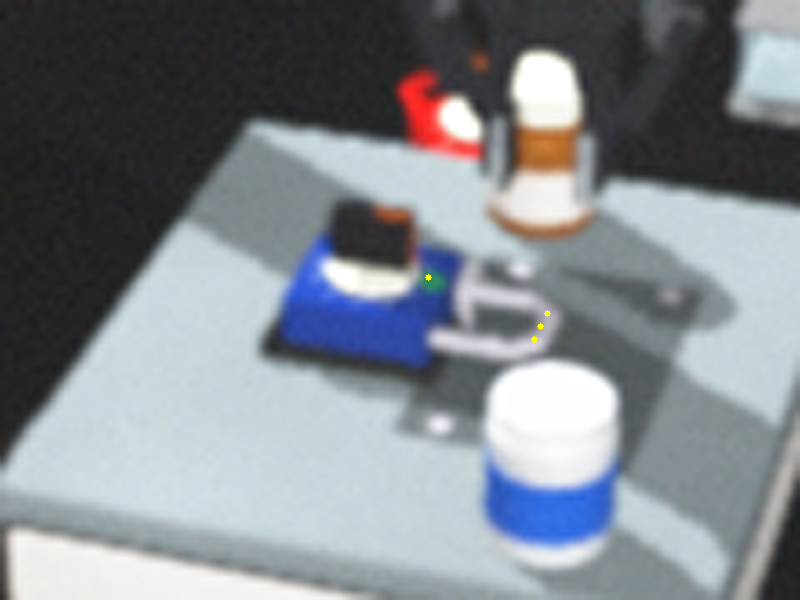

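The predicted bow points land on the cross bar at about (542,326), and the fingers straddle it. I'll descend slowly and grip.

>>> {"fn": "arm_command", "kwargs": {
  "increments": [
    [0.001,-0.001,0.04,-0.006,32],
    [0.001,-0.001,0.08,-0.006,32],
    [0.001,-0.001,0.11,-0.006,32],
    [0.001,-0.001,0.13,-0.006,32],
    [0.001,-0.001,0.15,-0.006,32],
    [0.001,-0.001,0.16,-0.006,32],
    [0.001,-0.001,0.17,-0.006,32],
    [0.001,-0.001,0.172,-0.006,32],
    [0.001,-0.001,0.172,-0.006,32]
  ]
}}

```text
time: 8.05
position: [0.5451, 0.0436, 0.1145]
orientation: [[-0.166, 0.986, 0.0], [0.986, 0.166, -0.0], [-0.0, 0.0, -1.0]]
ft_force: [-0.3, 0.7, -0.5]
finger_gap: 0.032
grip_force: 0.0
```

>>> {"fn": "arm_command", "kwargs": {
  "increments": [
    [0,0,0,0,4],
    [0,0,0,0,4],
    [0,0,0,0,4],
    [0,0,0,0,4],
    [0,0,0,0,4],
    [0,0,0,0,4],
    [0,0,0,0,4]
  ]
}}

```text
time: 8.63
position: [0.5454, 0.0436, 0.1148]
orientation: [[-0.166, 0.986, 0.002], [0.986, 0.166, -0.0], [-0.0, 0.002, -1.0]]
ft_force: [3.1, 0.9, 2.4]
finger_gap: 0.0083
grip_force: 21.3
```

>>> {"fn": "arm_command", "kwargs": {
  "increments": [
    [0,0.004,0,0,4],
    [0,0.008,0,0,4],
    [0,0.012,0,0,4],
    [0,0.016,0,0,4],
    [0,0.02,0,0,4],
    [0,0.024,0,0,4],
    [0,0.028,0,0,4],
    [0,0.032,0,0,4],
    [0,0.036,0,0,4],
    [0,0.04,0,0,4],
    [0,0.044,0,0,4],
    [0,0.048,0,0,4],
    [0,0.05,0,0,4],
    [0,0.05,0,0,4]
  ]
}}

```text
time: 9.8
position: [0.5699, 0.0479, 0.1143]
orientation: [[-0.166, 0.986, 0.001], [0.986, 0.166, 0.0], [0.0, 0.001, -1.0]]
ft_force: [-2.1, 0.6, 1.5]
finger_gap: 0.0081
grip_force: 21.1
```

>>> {"fn": "arm_command", "kwargs": {
  "increments": [
    [0,0.002,0,0,4],
    [0,0.004,0,0,4],
    [0,0.006,0,0,4],
    [0,0.006,0,0,4]
  ]
}}

```text
time: 10.13
position: [0.5725, 0.0484, 0.1143]
orientation: [[-0.166, 0.986, -0.0], [0.986, 0.166, 0.0], [0.0, -0.0, -1.0]]
ft_force: [-3.2, -0.6, 1.6]
finger_gap: 0.0078
grip_force: 21.6
```

>>> {"fn": "arm_command", "kwargs": {
  "increments": [
    [0,0.002,0,0,4],
    [0,0.004,0,0,4],
    [0,0.004,0,0,4]
  ]
}}

```text
time: 10.38
position: [0.5736, 0.0486, 0.1139]
orientation: [[-0.166, 0.986, -0.003], [0.986, 0.166, -0.0], [0.0, -0.003, -1.0]]
ft_force: [-6.1, -1.9, 1.5]
finger_gap: 0.0083
grip_force: 21.6
```

>>> {"fn": "arm_command", "kwargs": {
  "increments": [
    [0,0.002,0,0,4],
    [0,0.004,0,0,4],
    [0,0.004,0,0,4]
  ]
}}

```text
time: 10.63
position: [0.5738, 0.0487, 0.1132]
orientation: [[-0.166, 0.986, -0.008], [0.986, 0.166, -0.001], [0.001, -0.008, -1.0]]
ft_force: [-13.5, -4.1, 1.7]
finger_gap: 0.0077
grip_force: 21.7
```

The end stop is reached: force is rising and motion has stopped at about 28.8 mm, including bed play. Release and rise.

>>> {"fn": "arm_command", "kwargs": {
  "increments": [
    [0,-0.004,0,0,4],
    [0,-0.004,0,0,28],
    [0,-0.004,0,0,28],
    [0,-0.004,0,0,28],
    [0,-0.004,0,0,28],
    [0,-0.004,-0.04,0,28],
    [0,-0.004,-0.08,0,28],
    [0,-0.004,-0.16,0,28],
    [0,-0.004,-0.24,0,28],
    [0,-0.004,-0.3,0,28],
    [0,-0.004,-0.3,0,28]
  ]
}}

```text
time: 11.55
position: [0.5764, 0.0486, 0.2712]
orientation: [[-0.166, 0.986, 0.013], [0.986, 0.166, -0.001], [-0.003, 0.012, -1.0]]
ft_force: [0.1, -0.1, 0.7]
finger_gap: 0.0283
grip_force: 0.0
```

```bash
python3 - <<'E'
from h import *
p=ctrl.camera('scene')
goal(.4635,.0298,.25,.1645)
im=cv2.resize(p['color'][195:285,270:390,::-1],(800,600),interpolation=cv2.INTER_CUBIC)
cv2.imwrite('pics/s4.png',im)
E
```

```text
t 11.6 cmd [ 2.000e-04 -2.276e-01  3.370e-02] twist 1.0015 z [ 0.007 -0.001 -1.   ] q6 -0.2874912716838196 yaw 1.7376941387905682
```

View pics/s4.png

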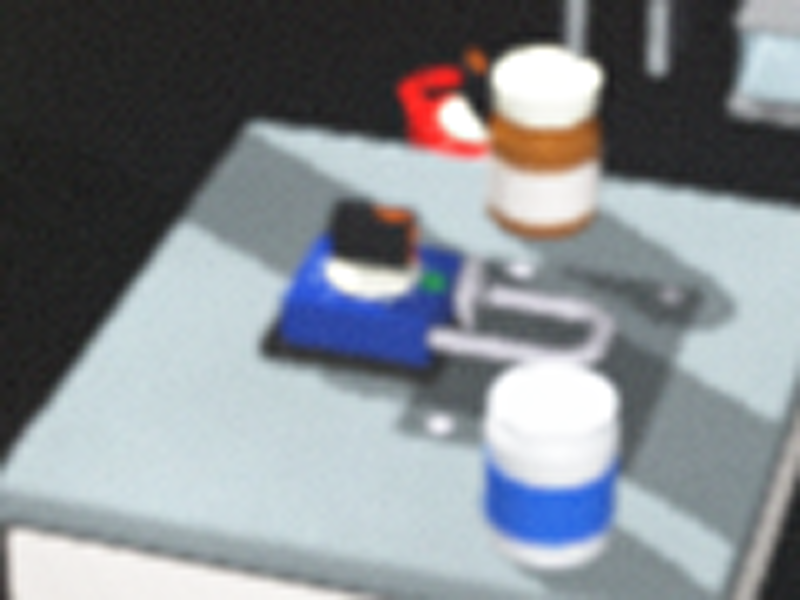

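The shackle is fully out, and its short leg (490,297) is clear of the staple. Return to the dial.

>>> {"fn": "arm_command", "kwargs": {
  "increments": [
    [0,-0.228,0.034,1,45],
    [0,-0.228,0.034,1,45],
    [0,-0.228,0.034,1,45],
    [0,-0.228,0.034,1,45],
    [0,-0.228,0.034,1,45],
    [0,-0.228,0.034,1,45],
    [0,-0.228,0.034,1,45],
    [0,-0.228,0.034,1,45],
    [0,-0.228,0.034,1,45],
    [0,-0.228,0.034,1,45],
    [0,-0.228,0.034,1,45],
    [0,-0.228,0.034,1,45],
    [0,-0.228,0.034,1,45],
    [0,-0.228,0.034,1,45],
    [0,-0.228,0.034,1,45],
    [0,-0.228,0.034,1,45]
  ],
  "grip_force": 50
}}

```text
time: 12.93
position: [0.462, 0.0297, 0.2468]
orientation: [[0.986, 0.168, -0.001], [0.168, -0.986, 0.0], [-0.001, -0.0, -1.0]]
ft_force: [0.2, 0.5, -0.5]
finger_gap: 0.0451
grip_force: 0.0
```

```bash
python3 - <<'E'
from h import *
goal(.4635,.0298,.152,.1645)
E
```

```text
t 12.9333 cmd [0.0032 0.0005 0.1895] twist 0.0028 z [-0.001  0.    -1.   ] q6 1.2095121562318647 yaw 0.16892881272823432
```

>>> {"fn": "arm_command", "kwargs": {
  "increments": [
    [0.003,0,0.06,0.002,45],
    [0.003,0,0.12,0.002,45],
    [0.003,0,0.16,0.002,45],
    [0.003,0,0.18,0.002,45],
    [0.003,0,0.19,0.002,45],
    [0.003,0,0.19,0.002,45],
    [0.003,0,0.19,0.002,10],
    [0.003,0,0.19,0.002,10],
    [0.003,0,0.19,0.002,10],
    [0.003,0,0.19,0.002,10],
    [0.003,0,0.19,0.002,10],
    [0.003,0,0.19,0.002,10],
    [0.003,0,0.19,0.002,10],
    [0.003,0,0.19,0.002,10]
  ]
}}

```text
time: 14.1
position: [0.464, 0.0302, 0.1533]
orientation: [[0.987, 0.163, 0.002], [0.163, -0.987, 0.0], [0.002, 0.0, -1.0]]
ft_force: [-0.3, 3.8, 6.3]
finger_gap: 0.0151
grip_force: 51.9
```

>>> {"fn": "arm_command", "kwargs": {
  "increments": [
    [0,0,-0.006,0,10],
    [0,0,-0.012,0,10],
    [0,0,-0.018,0,10],
    [0,0,-0.024,0,10],
    [0,0,-0.03,0,10],
    [0,0,-0.036,0,10],
    [0,0,-0.042,0,10],
    [0,0,-0.048,0,10],
    [0,0,-0.054,0,10],
    [0,0,-0.06,0,10],
    [0,0,-0.06,0,10]
  ]
}}

```text
time: 15.02
position: [0.4638, 0.0299, 0.183]
orientation: [[0.987, 0.163, 0.001], [0.163, -0.987, -0.0], [0.001, 0.0, -1.0]]
ft_force: [0.5, -0.7, -4.7]
finger_gap: 0.0152
grip_force: 50.6
```

>>> {"fn": "arm_command", "kwargs": {
  "increments": [
    [0,0,-0.02,0,10],
    [0,0,-0.05,0,10],
    [0,0,-0.08,0,10],
    [0,0,-0.11,0,10],
    [0,0,-0.14,0,10],
    [0,0,-0.17,0,10],
    [0,0,-0.2,0,10],
    [0,0,-0.22,0,10],
    [0,0,-0.235,0,10],
    [0,0,-0.24,0,10],
    [0,0,-0.24,0,10],
    [0,0,-0.24,0,10],
    [0,0,-0.24,0,10],
    [0,0,-0.24,0,10],
    [0,0,-0.24,0,10],
    [0,0,-0.24,0,10]
  ]
}}

```text
time: 16.35
position: [0.4635, 0.03, 0.3021]
orientation: [[0.987, 0.163, -0.001], [0.163, -0.987, 0.0], [-0.001, -0.0, -1.0]]
ft_force: [0.1, 0.5, -4.4]
finger_gap: 0.0146
grip_force: 50.6
```

```bash
python3 - <<'E'
from h import *
p=ctrl.camera('scene');s=ctrl.state();print(s['position'],s['ft_force'],s['ft_torque'])
im=cv2.resize(p['color'][150:285,250:430,::-1],(800,600),interpolation=cv2.INTER_CUBIC)
cv2.imwrite('pics/s5.png',im)
E
```

```text
[0.46353919 0.02995224 0.30214894] [-0.84821824 -0.9569763  -4.1118297 ] [-0.02608407  0.10528018 -0.04132914]
```

View pics/s5.png

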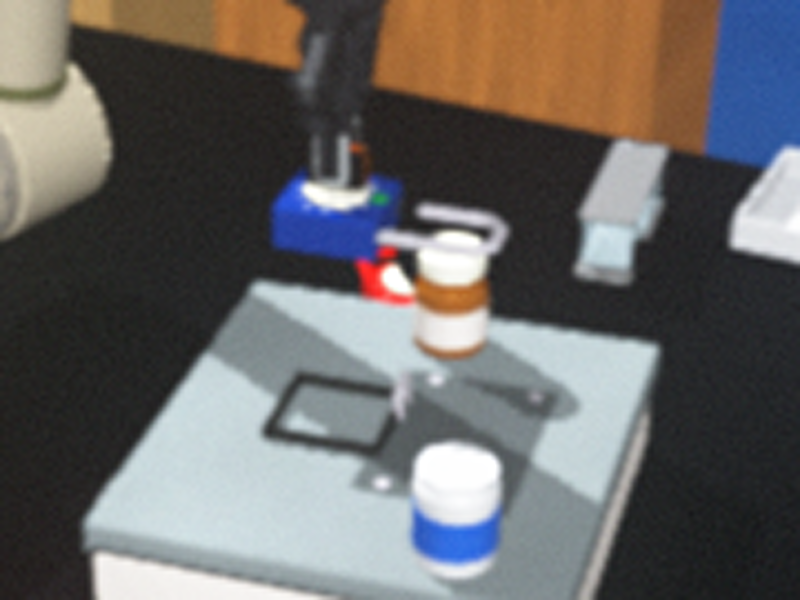

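The lock hangs level from the gripper at (340,215), open and about 15 cm above the lid, and the jar and tin are standing. Handing in.

```bash
python3 -c "
from workcell import ctrl
print(ctrl.finish_job())"
```

```text
the job is handed in; nothing more can be done
None
```

I handed the job in at about 16 s: the dial was turned to the green mark, the shackle was pulled to its end stop, and the open padlock is held up about 15 cm above the lid. The jar and tin were still standing in the last picture, and the arm never went near the goggles or the seedling tray.

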